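# Snap the D-ring buckle onto the thumb spica's stud

## Robot

A 6-joint arm with a two-finger parallel gripper is mounted at the origin on the work surface. World frame = base frame: x ahead of the robot, y to its left, z up, the work surface at z = 0. Lengths are in m, angles in rad, forces in N, time in s.
With the tool pointing down it reaches from about 0.275 to 0.75 m from the base axis. Payload 10.2 kg.
Tool frame: the origin (TCP) lies at the very end of the fingers, on their centre line; the grasp point (between the pads) lies 19 mm behind it; z points along the fingers, y is the line along which they close (so a half turn about z gives the same grasp; the last joint's range is limited). The gripper opens to 88 mm and grips with 3 to 60 N. Pads are 18 mm wide; open, the fingers measure 123 mm over their backs; the gripper's body (75 mm by 187 mm) begins 45 mm behind the grasp point.
Start: joints at [0.969, 0.313, 1.498, -0, 1.331, -0.223], TCP at [0.194, 0.488, 0.239] pointing down, gripper open.
Joint ranges: [-2.94, 2.94], [-0.97, 2.17], [0.19, 2.56], [-1.23, 4.37], [0.02, 3.11], [-2.88, 2.88]. Speed limits (rad/s): [2.39, 2.39, 3.01, 3.14, 3.14, 3.14].

## Interface

Orientations are given as a unit quaternion [w, x, y, z].
In Python, from rig import arm gives the robot as it stands. The module is installed in compiled form; this text tells all that it offers.
- The arm moves only by the tool drive_tool, never from a script. Its argument "increments" is a list of rows, each an object of numbers: "tx", "ty", "tz": the shift along the world's x, y, z each as a share of 0.25 m, from -1 to 1; "wx", "wy", "wz": the turn, a rotation vector about the world's x, y, z each as a share of 90 degrees, from -1 to 1; "gripper": the closure, from 0 (fully open) to 1 (shut). In form: [{"tx": .., "ty": .., "tz": .., "wx": .., "wy": .., "wz": .., "gripper": ..}, ...]. A call has 1 to 20 rows; each row shifts and turns the commanded pose from where the row before left it; what a row does not reach is not made up. A row lasts 1/12 s, in which the tool goes at most 41.7 mm and 7.16 degrees, less where a joint would pass 70% of its speed; a pose out of reach is approached as far as the arm can. A call with a number of a shift or a turn outside -1 to 1 is refused whole. A call with a gripper value outside its range is refused whole. The fingers move at their own pace and stop on an object; "grip_force" is the grip in N (left out, the last holds). Time passes only in rows, so rows that do not move let the fingers close. It gives the time, the measured TCP pose, the force, the opening and the grip force at its end, in the units of the state.
- arm.get_state(): the state, without advancing time (a new reading comes with each control period).
- arm.capture(name): name is "side" or "top" or "wrist"; returns the picture (400x640x3 uint8, red, green, blue); there is no depth.
- arm.camera_info(name): a dict with "K" (3x3 intrinsics, pixels), "extrinsics" (4x4, takes a point from camera to world coordinates). Camera axes: x right, y up, looking along -z (the intrinsics and any distortion apply to the point x, -y, -z); pixel columns grow to the right and rows downward; lengths in m; the calibration is good to about 2 mm. The wrist camera is an equidistant fisheye: a pixel r from the principal point sees the ray r / f radians off the axis. A picture is of the moment at which its call begins: read the wrist's pose just before it. camera_info takes no time and is no camera call; for the wrist camera it gives the pose at the moment of the call.
- arm.job_done(): hands the job in; it is judged then, once.
The state is a dict: "t": time; "joint_positions": joint angles; "qd": joint speeds; "joint_efforts": joint torques, N m; "eef_pos": TCP position; "ee_rot": TCP orientation; "contact_force": force on the tool from outside, world axes, zero at the start; "torque": the same for the moment, N m; "gripper_width": finger opening in m; "grip_force": force on a finger pad.
Only numpy, scipy, OpenCV 4.12 (cv2) and the standard library are available. Lean on these libraries where they do the work, as an engineer would, in place of code of your own. Each camera call takes 0.05 s, during which the arm holds its last target. There are 200 camera calls.

## Task

Pick up the D-ring buckle with the black base and press it squarely down over the white two-prong stud on the orange thumb spica until both prongs snap out over its floor and it sits home, with its chrome ring pointing to the thumb side. The splint is freshly moulded and dents easily, so feel for the click and stop pressing once it has come; then let go and leave the other things on the counter where they are.

Things in the scene. Friction and masses are not known exactly. Their poses are not given: they have to be found in the camera images.
- board: Brown clip board, 340 x 210 x 15 mm, flat on the counter, immovable. Origin: centre of its underside, straight below the stud; z up. A chrome spring clip at the +x end (top 55 mm over the counter) pins the folded tab of an orange thumb spica: an arch along x, 160 mm long, 80 mm wide. The thumb tube, 33 mm thick, leaves it near the -x end towards -y. The splint is soft: a push over 25 N dents it.
- under_stud (a point): Point on the board's top face (15 mm over the counter) straight below the stud's axis; axes as the board's. White stud on the splint's crown: a foot block, 26 mm along x, 34 mm along y, 9 mm above the crown, carries two prongs, one towards -y, one towards +y. The foot's flat top, the buckle's seat, lies 64 to 76 mm over the counter: hand-moulded, so the height differs and is not measured.
- thumb_side (a point): Middle of the board's -y edge, top face: the side to which the thumb tube and the fitted ring point. The two sprung prongs above the foot: 14 mm high; at the top together 8 mm wide along y and 3 mm along x; 5 mm above the foot at their widest, 18 mm along y (barbs) and 8.4 mm along x; under the barbs 13 to 16 mm along y.
- buckle: The buckle to fit, loose, about 40 g: black trough-shaped base, 42 mm long (x), 33 mm wide (y), floor 3 mm thick, two flat side cheeks 15 mm high along its length, gripped across from above (33 mm). Chrome D-ring, 42 mm wide, lying flat, at the +x end, from 22 mm beyond the origin. Origin: underside, middle of the slot; z up, lying flat on the counter. Fitted, its x points along the board's -y.
- slot (a point): Middle of the slot in the buckle's floor, at the floor's upper face, 3 mm over the buckle's origin. The slot goes through, 14 mm along the buckle's x and 12 mm along its y; the stud's prongs come up through it and their barbs snap out over the floor fore and aft (buckle +x and -x) of the slot. A hard touch 14 mm above the seat is on the prongs' tips: off-centre.
- ring_tip (a point): Middle of the bow of the buckle's chrome ring, 55.5 mm along the buckle's +x from its origin, 5 mm above the underside.
- prong_thumb (a joint): How far the prong on the thumb side (board -y) is bent inwards, rad: 0 free, up to 0.14 as its barb is squeezed through the slot, 0.03 to 0.06 holding the seated buckle. Pressing the buckle down, the force climbs to a peak of 8 to 14 N some 5 mm above the seat (more if off-centre or twisted), then drops to almost nothing; go on down.
- prong_inner (a joint): The same for the other prong (board +y). About 1 mm above the seat the barbs snap out over the floor and draw the buckle down with a short tug of 3 to 6 N; then the floor meets the hard foot and the force rises again. From first touch on the prongs to the seat: 7 to 11 mm. Pressed only part way the buckle springs back; seated it holds against a pull of 10 N.
- dring_big: bystander: plain chrome D-ring of 5.6 mm wire, 56 mm wide, flat on the counter; origin near its middle
- dring_small: bystander: plain chrome D-ring of 5.6 mm wire, 46 mm wide, flat on the counter; origin near its middle
- sleeve: bystander: translucent green silicone finger sleeve, 25 mm thick, standing 52 mm tall; origin under its middle
- tape_case: bystander: round brass tape-measure housing, 66 mm across, 26 mm high with the winding knob on top reaching 44 mm; origin under its middle
Mind the look-alikes: they are no part of the job. Several things look just like the buckle: the one meant starts farthest from the robot's base.

How it is judged:
At the end, for the whole second after the job is handed in: The buckle is at rest and level (0.08 rad) on the stud: its slot within 4 mm of the stud's axis, origin 60 to 80 mm above the counter, the ring's bow over 45 mm from the stud towards the thumb side (board -y), and both prongs sprung out over its floor (each bent 0.012 to 0.085 rad) (value of joint prong_thumb between 0.012 and 0.085 rad and value of joint prong_inner between 0.012 and 0.085 rad and horizontal distance between buckle and board below 0.004 m and z of buckle in the frame of board between 0.06 and 0.08 m and y of ring_tip in the frame of board below -0.045 m and angle between buckle's own z axis and vertical below 0.08 rad and linear speed of buckle below 0.02 m/s); the robot touches nothing.
It fails at once if the splint or its board is pushed too hard (contact force between board and anything else above 32 N).
It fails at once if a bystander (either plain D-ring, the sleeve or the tape case) is moved by more than 20 mm (distance of any of dring_big, dring_small, sleeve, tape_case from where it was at the start of the episode above 0.02 m).
It also fails if it takes over 64 s, if anything falls off the work surface, if the arm or the gripper's body presses on something with over 40 N, if the wrist force passes 120 N, or if a joint passes its speed limit or range.

## Working session

There is one attempt and no reset: what is moved stays moved. The work goes in short steps, Python scripts to look and compute and a tool call to move; the robot and the scene stay as the last step left them, time stands still between calls to the robot, and variables do not carry over. Pictures are saved under pics/ and viewed, at most 10 in all, crops included, and the job is handed in when it is done.

Besides the shell and the picture viewer there is one more tool, called after ">>>" as name(argument=value, ...) on one line, values as JSON. drive_tool: Moves the arm, as the interface text tells. Its arguments: {"type":"object","properties":{"increments":{"type":"array","items":{"type":"object","properties":{"tx":{"type":"number","minimum":-1,"maximum":1},"ty":{"type":"number","minimum":-1,"maximum":1},"tz":{"type":"number","minimum":-1,"maximum":1},"wx":{"type":"number","minimum":-1,"maximum":1},"wy":{"type":"number","minimum":-1,"maximum":1},"wz":{"type":"number","minimum":-1,"maximum":1},"gripper":{"type":"number"}}}},"grip_force":{"type":"number"}},"required":["increments"]}

```bash
mkdir -p pics; cat > h.py <<'E'
import numpy as np, cv2
from rig import arm
def ray(name,u,v,info=None):
    i=info or arm.camera_info(name); K=np.array(i["K"]);E=np.array(i["extrinsics"])
    x=(u-K[0,2])/K[0,0]; y=(v-K[1,2])/K[1,1]
    if name=="wrist":
        r=np.hypot(x,y); d=np.array([np.sin(r)*x/max(r,1e-9),-np.sin(r)*y/max(r,1e-9),-np.cos(r)])
    else: d=np.array([x,-y,-1.])
    return E[:3,3],E[:3,:3]@d
def at(name,u,v,z,info=None):
    o,d=ray(name,u,v,info); return o+d*(z-o[2])/d[2]
E
python3 - <<'E'
from h import *
for n in ("top","side"):
    cv2.imwrite(f"pics/{n}0.png",arm.capture(n)[:,:,::-1])
    i=arm.camera_info(n);print(n,i.keys(),np.round(i["K"],1).tolist(),np.round(i["extrinsics"],3).tolist())
s=arm.get_state();print(s["t"],s["eef_pos"],s["ee_rot"])
E
```

```text
top dict_keys(['K', 'extrinsics']) [[404.1, 0.0, 319.1], [0.0, 404.1, 198.1], [0.0, 0.0, 1.0]] [[0.028, 0.999, -0.037, 0.414], [-0.999, 0.029, 0.017, -0.071], [0.018, 0.037, 0.999, 1.059], [0.0, 0.0, 0.0, 1.0]]
side dict_keys(['K', 'extrinsics']) [[447.5, 0.0, 316.3], [0.0, 447.5, 206.5], [0.0, 0.0, 1.0]] [[0.804, 0.339, -0.489, -0.043], [-0.595, 0.472, -0.651, -0.731], [0.011, 0.814, 0.581, 0.633], [0.0, 0.0, 0.0, 1.0]]
0.1 [0.19403797 0.48760181 0.23825733] [-2.13528374e-04  1.88253798e-01  9.82120264e-01 -4.98404853e-04]
```

View pics/top0.png

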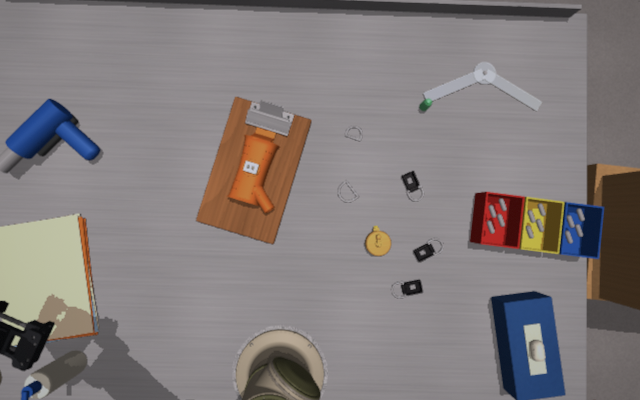

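View pics/side0.png

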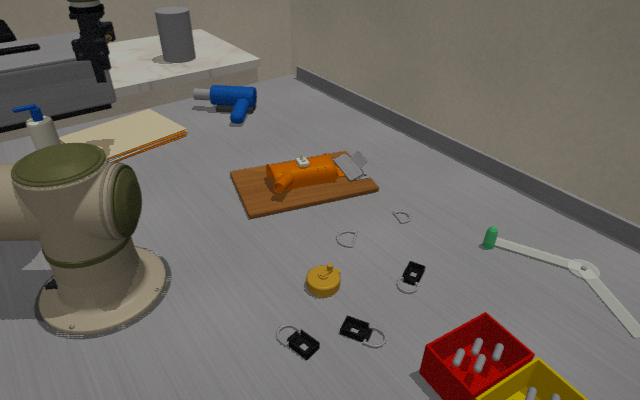

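Three look-alike buckles in the top view: (410,182), (424,252) and (411,288). The base is at about (280,370), so the one at (410,182) is farthest. I'll confirm it in an enlarged crop.

```bash
python3 - <<'E'
from h import *
im=cv2.imread("pics/top0.png")
a=cv2.resize(im[160:210,385:435],(400,400),interpolation=cv2.INTER_CUBIC)
b=cv2.resize(im[140:220,215:295],(400,400),interpolation=cv2.INTER_CUBIC)
cv2.imwrite("pics/crop1.png",np.hstack([a,b]))
for p in [(410,182),(424,252),(411,288)]:
    q=at("top",*p,0.01);print(p,q.round(3),np.hypot(q[0],q[1]).round(3))
E
```

```text
(410, 182) [ 0.502 -0.325  0.01 ] 0.598
(424, 252) [ 0.321 -0.365  0.01 ] 0.486
(411, 288) [ 0.227 -0.333  0.01 ] 0.403
```

View pics/crop1.png

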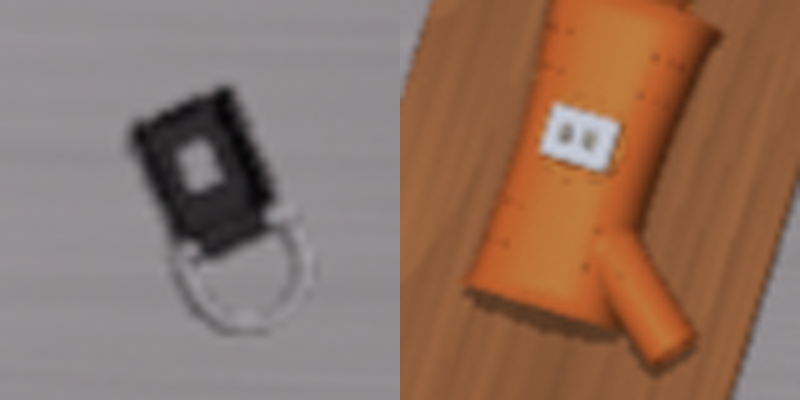

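The crop confirms it: black trough with slot at (409.7,180.5) and ring bow at (415.8,200). Stud centre is at about (250.6,167.2).

```bash
python3 - <<'E'
from h import *
s=at("top",409.3,180.2,0.003); r=at("top",415.4,199.8,0.005)
print("slot",s.round(4),"ring",r.round(4),"d",np.linalg.norm((r-s)[:2]),"yaw",np.degrees(np.arctan2(*(r-s)[1::-1])))
c=[at("top",*p,0.015) for p in [(236,97),(311,121),(274,243),(197,220)]]
for a,b in ((3,0),(2,1),(0,1),(3,2)):
    d=c[b]-c[a];print(np.linalg.norm(d).round(3),np.degrees(np.arctan2(d[1],d[0])).round(1))
print("centre",np.mean(c,0).round(4),"stud",at("top",250.4,166.9,0.075).round(4))
st=arm.get_state();from scipy.spatial.transform import Rotation as R
q=st["ee_rot"];M=R.from_quat([q[1],q[2],q[3],q[0]]).as_matrix();print(M.round(3))
i=arm.camera_info("wrist");print(np.round(i["extrinsics"],3).tolist(),np.round(i["K"],1).tolist())
E
```

```text
slot [ 0.5075 -0.3247  0.003 ] ring [ 0.4563 -0.3413  0.005 ] d 0.05382367075901624 yaw -162.03445947677437
0.334 -15.3
0.33 -15.1
0.205 -106.0
0.206 -105.0
centre [0.5214 0.0801 0.015 ] stud [0.5222 0.0819 0.075 ]
[[-0.929  0.37  -0.001]
 [ 0.37   0.929 -0.001]
 [ 0.    -0.001 -1.   ]]
[[0.37, -0.89, -0.266, 0.126], [0.929, 0.354, 0.107, 0.515], [-0.001, -0.286, 0.958, 0.383], [0.0, 0.0, 0.0, 1.0]] [[309.7, 0.0, 320.0], [0.0, 309.7, 201.1], [0.0, 0.0, 1.0]]
```

>>> drive_tool(increments=[{"tx":0.06,"ty":-0.155,"wz":-0.078,"gripper":0},{"tx":0.06,"ty":-0.155,"wz":-0.078,"gripper":0},{"tx":0.06,"ty":-0.155,"wz":-0.078,"gripper":0},{"tx":0.06,"ty":-0.155,"wz":-0.078,"gripper":0},{"tx":0.06,"ty":-0.155,"wz":-0.078,"gripper":0},{"tx":0.06,"ty":-0.155,"wz":-0.078,"gripper":0},{"tx":0.06,"ty":-0.155,"wz":-0.078,"gripper":0},{"tx":0.06,"ty":-0.155,"wz":-0.078,"gripper":0},{"tx":0.06,"ty":-0.155,"wz":-0.078,"gripper":0},{"tx":0.06,"ty":-0.155,"wz":-0.078,"gripper":0},{"tx":0.06,"ty":-0.155,"wz":-0.078,"gripper":0},{"tx":0.06,"ty":-0.155,"wz":-0.078,"gripper":0},{"tx":0.06,"ty":-0.155,"wz":-0.078,"gripper":0},{"tx":0.06,"ty":-0.155,"wz":-0.078,"gripper":0},{"tx":0.06,"ty":-0.155,"wz":-0.078,"gripper":0},{"tx":0.06,"ty":-0.155,"wz":-0.078,"gripper":0},{"tx":0.06,"ty":-0.155,"wz":-0.078,"gripper":0},{"tx":0.06,"ty":-0.155,"wz":-0.078,"gripper":0},{"tx":0.06,"ty":-0.155,"wz":-0.078,"gripper":0},{"tx":0.06,"ty":-0.155,"wz":-0.078,"gripper":0}])

```text
schema error: expected keys tx, ty, tz, wx, wy, wz, gripper
```

All keys are required.

>>> drive_tool(increments=[{"tx":0.06,"ty":-0.155,"tz":0,"wx":0,"wy":0,"wz":-0.078,"gripper":0},{"tx":0.06,"ty":-0.155,"tz":0,"wx":0,"wy":0,"wz":-0.078,"gripper":0},{"tx":0.06,"ty":-0.155,"tz":0,"wx":0,"wy":0,"wz":-0.078,"gripper":0},{"tx":0.06,"ty":-0.155,"tz":0,"wx":0,"wy":0,"wz":-0.078,"gripper":0},{"tx":0.06,"ty":-0.155,"tz":0,"wx":0,"wy":0,"wz":-0.078,"gripper":0},{"tx":0.06,"ty":-0.155,"tz":0,"wx":0,"wy":0,"wz":-0.078,"gripper":0},{"tx":0.06,"ty":-0.155,"tz":0,"wx":0,"wy":0,"wz":-0.078,"gripper":0},{"tx":0.06,"ty":-0.155,"tz":0,"wx":0,"wy":0,"wz":-0.078,"gripper":0},{"tx":0.06,"ty":-0.155,"tz":0,"wx":0,"wy":0,"wz":-0.078,"gripper":0},{"tx":0.06,"ty":-0.155,"tz":0,"wx":0,"wy":0,"wz":-0.078,"gripper":0},{"tx":0.06,"ty":-0.155,"tz":0,"wx":0,"wy":0,"wz":-0.078,"gripper":0},{"tx":0.06,"ty":-0.155,"tz":0,"wx":0,"wy":0,"wz":-0.078,"gripper":0},{"tx":0.06,"ty":-0.155,"tz":0,"wx":0,"wy":0,"wz":-0.078,"gripper":0},{"tx":0.06,"ty":-0.155,"tz":0,"wx":0,"wy":0,"wz":-0.078,"gripper":0},{"tx":0.06,"ty":-0.155,"tz":0,"wx":0,"wy":0,"wz":-0.078,"gripper":0},{"tx":0.06,"ty":-0.155,"tz":0,"wx":0,"wy":0,"wz":-0.078,"gripper":0},{"tx":0.06,"ty":-0.155,"tz":0,"wx":0,"wy":0,"wz":-0.078,"gripper":0},{"tx":0.06,"ty":-0.155,"tz":0,"wx":0,"wy":0,"wz":-0.078,"gripper":0},{"tx":0.06,"ty":-0.155,"tz":0,"wx":0,"wy":0,"wz":-0.078,"gripper":0},{"tx":0.06,"ty":-0.155,"tz":0,"wx":0,"wy":0,"wz":-0.078,"gripper":0}])

```text
t: 1.77
eef_pos: [0.4944, -0.2892, 0.2383]
ee_rot: [-0.0, 0.988, 0.152, -0.0]
contact_force: [1.1, -0.5, 0.3]
gripper_width: 0.0882
grip_force: 0.0
```

>>> drive_tool(increments=[{"tx":0.052,"ty":-0.142,"tz":-0.04,"wx":0,"wy":0,"wz":0,"gripper":0},{"tx":0,"ty":0,"tz":-0.12,"wx":0,"wy":0,"wz":0,"gripper":0},{"tx":0,"ty":0,"tz":-0.12,"wx":0,"wy":0,"wz":0,"gripper":0},{"tx":0,"ty":0,"tz":-0.12,"wx":0,"wy":0,"wz":0,"gripper":0},{"tx":0,"ty":0,"tz":0,"wx":0,"wy":0,"wz":0,"gripper":0},{"tx":0,"ty":0,"tz":0,"wx":0,"wy":0,"wz":0,"gripper":0}])

```text
t: 2.27
eef_pos: [0.5068, -0.3224, 0.1382]
ee_rot: [-0.001, 0.988, 0.156, -0.001]
contact_force: [0.7, -0.3, -0.1]
gripper_width: 0.0883
grip_force: 0.0
```

```bash
python3 - <<'E'
from h import *
import pickle
s=arm.get_state();i=arm.camera_info("wrist");im=arm.capture("wrist")[:,:,::-1];cv2.imwrite("pics/w1.png",im);pickle.dump(i,open("w1.pkl","wb"))
print(s["eef_pos"],s["ee_rot"],s["t"])
# predicted pixel of slot estimate
E=np.array(i["extrinsics"]);p=E[:3,:3].T@(np.array([.5075,-.3247,.003])-E[:3,3]);x,y,z=p[0],-p[1],-p[2];r=np.hypot(x,y);th=np.arctan2(r,z);K=np.array(i["K"])
u,v=K[0,2]+K[0,0]*th*x/r,K[1,2]+K[1,1]*th*y/r;print(u,v)
u0=int(np.clip(u-75,0,490));v0=int(np.clip(v-60,0,280));print(u0,v0)
cv2.imwrite("pics/w1c.png",cv2.resize(im[v0:v0+120,u0:u0+150],(750,600),interpolation=cv2.INTER_CUBIC))
E
```

```text
[ 0.50684788 -0.32239745  0.1382038 ] [-1.04533270e-03  9.87829205e-01  1.55536976e-01 -7.86517893e-04] 2.2667
322.50890361748725 191.4910425815398
247 131
```

View pics/w1c.png

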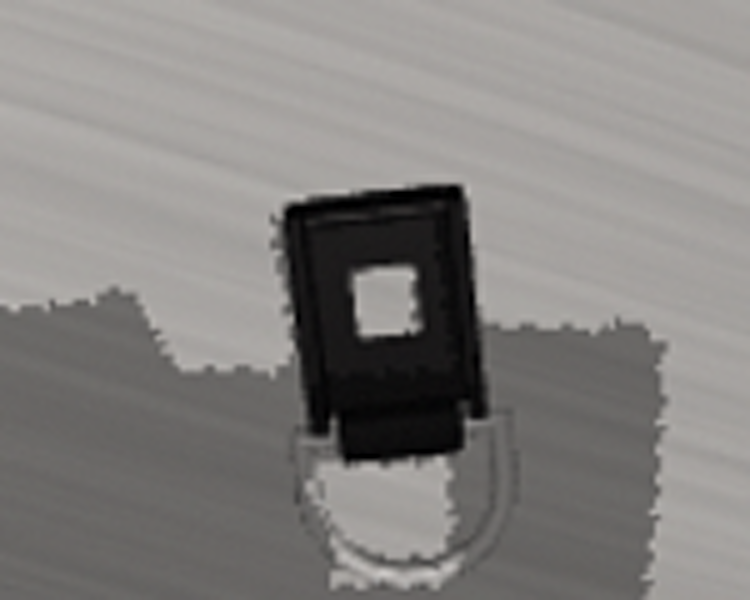

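```bash
python3 - <<'E'
from h import *
import pickle
i=pickle.load(open("w1.pkl","rb"))
P=lambda a,b,z:at("wrist",247+(a+.5)/5-.5,131+(b+.5)/5-.5,z,i)
s=P(386,301,.003);r=P(410,568,.005)
ang=lambda d:np.degrees(np.arctan2(d[1],d[0])).round(1)
print("slot",s.round(4),"ring",ang(r-s),np.linalg.norm(r-s))
l=P(318,433,.015)-P(287,207,.015);q=P(487,415,.015)-P(463,188,.015);print(ang(l),ang(q),np.linalg.norm(l),np.linalg.norm(q))
sl=P(358,338,.003)-P(350,270,.003);sr=P(423,332,.003)-P(416,266,.003);print(ang(sl),ang(sr))
c=[P(*p,.015) for p in[(287,207),(463,188),(487,415),(318,433)]];print(np.mean(c,0).round(4))
E
```

```text
slot [ 0.5085 -0.3256  0.003 ] ring -156.9 0.05403177115256564
-155.2 -155.2 0.04255582211454848 0.04249571743095315
-155.8 -155.7
[ 0.5095 -0.3257  0.015 ]
```

>>> drive_tool(increments=[{"tx":0.006,"ty":-0.013,"tz":-0.1,"wx":0,"wy":0,"wz":0.072,"gripper":0},{"tx":0,"ty":0,"tz":-0.12,"wx":0,"wy":0,"wz":0,"gripper":0},{"tx":0,"ty":0,"tz":-0.12,"wx":0,"wy":0,"wz":0,"gripper":0},{"tx":0,"ty":0,"tz":-0.1,"wx":0,"wy":0,"wz":0,"gripper":0},{"tx":0,"ty":0,"tz":-0.05,"wx":0,"wy":0,"wz":0,"gripper":0},{"tx":0,"ty":0,"tz":0,"wx":0,"wy":0,"wz":0,"gripper":0},{"tx":0,"ty":0,"tz":0,"wx":0,"wy":0,"wz":0,"gripper":0}])

```text
t: 2.9
eef_pos: [0.5095, -0.3267, 0.0181]
ee_rot: [0.001, 0.977, 0.211, 0.001]
contact_force: [0.4, -0.5, 1.0]
gripper_width: 0.0881
grip_force: 0.0
```

>>> drive_tool(increments=[{"tx":-0.004,"ty":0.004,"tz":-0.03,"wx":0,"wy":0,"wz":0,"gripper":0},{"tx":0,"ty":0,"tz":-0.024,"wx":0,"wy":0,"wz":0,"gripper":0},{"tx":0,"ty":0,"tz":0,"wx":0,"wy":0,"wz":0,"gripper":0},{"tx":0,"ty":0,"tz":0,"wx":0,"wy":0,"wz":0,"gripper":1},{"tx":0,"ty":0,"tz":0,"wx":0,"wy":0,"wz":0,"gripper":1},{"tx":0,"ty":0,"tz":0,"wx":0,"wy":0,"wz":0,"gripper":1},{"tx":0,"ty":0,"tz":0,"wx":0,"wy":0,"wz":0,"gripper":1},{"tx":0,"ty":0,"tz":0,"wx":0,"wy":0,"wz":0,"gripper":1},{"tx":0,"ty":0,"tz":0,"wx":0,"wy":0,"wz":0,"gripper":1},{"tx":0,"ty":0,"tz":0,"wx":0,"wy":0,"wz":0,"gripper":1},{"tx":0,"ty":0,"tz":0,"wx":0,"wy":0,"wz":0,"gripper":1},{"tx":0,"ty":0,"tz":0,"wx":0,"wy":0,"wz":0,"gripper":1}], grip_force=40)

```text
t: 3.9
eef_pos: [0.5077, -0.325, 0.0027]
ee_rot: [-0.0, 0.977, 0.211, -0.0]
contact_force: [-0.4, -0.1, -0.1]
gripper_width: 0.0328
grip_force: 40.0
```

>>> drive_tool(increments=[{"tx":0,"ty":0,"tz":0.06,"wx":0,"wy":0,"wz":0,"gripper":1},{"tx":0,"ty":0,"tz":0.15,"wx":0,"wy":0,"wz":0,"gripper":1},{"tx":0,"ty":0,"tz":0.15,"wx":0,"wy":0,"wz":0,"gripper":1},{"tx":0,"ty":0,"tz":0.15,"wx":0,"wy":0,"wz":0,"gripper":1},{"tx":0,"ty":0,"tz":0.15,"wx":0,"wy":0,"wz":0,"gripper":1},{"tx":0,"ty":0.155,"tz":0,"wx":0,"wy":0,"wz":0.07,"gripper":1},{"tx":0,"ty":0.155,"tz":0,"wx":0,"wy":0,"wz":0.07,"gripper":1},{"tx":0,"ty":0.155,"tz":0,"wx":0,"wy":0,"wz":0.07,"gripper":1},{"tx":0,"ty":0.155,"tz":0,"wx":0,"wy":0,"wz":0.07,"gripper":1},{"tx":0,"ty":0.155,"tz":0,"wx":0,"wy":0,"wz":0.07,"gripper":1},{"tx":0,"ty":0.155,"tz":0,"wx":0,"wy":0,"wz":0.07,"gripper":1},{"tx":0,"ty":0.155,"tz":0,"wx":0,"wy":0,"wz":0.07,"gripper":1},{"tx":0,"ty":0.155,"tz":0,"wx":0,"wy":0,"wz":0.07,"gripper":1},{"tx":0,"ty":0.155,"tz":0,"wx":0,"wy":0,"wz":0,"gripper":1},{"tx":0,"ty":0,"tz":0,"wx":0,"wy":0,"wz":0,"gripper":1},{"tx":0,"ty":0,"tz":0,"wx":0,"wy":0,"wz":0,"gripper":1},{"tx":0,"ty":0,"tz":0,"wx":0,"wy":0,"wz":0,"gripper":1}])

```text
t: 5.32
eef_pos: [0.5077, 0.0235, 0.1677]
ee_rot: [0.0, 0.795, 0.607, -0.0]
contact_force: [-0.8, 0.9, -0.4]
gripper_width: 0.0326
grip_force: 40.0
```

```bash
cat >> h.py <<'E'
def proj(p,i):
    E=np.array(i["extrinsics"]);K=np.array(i["K"]);q=E[:3,:3].T@(np.array(p)-E[:3,3]);x,y,z=q[0],-q[1],-q[2];r=np.hypot(x,y);th=np.arctan2(r,z)
    return K[0,2]+K[0,0]*th*x/r,K[1,2]+K[1,1]*th*y/r
E
python3 - <<'E'
from h import *
import pickle
s=arm.get_state();i=arm.camera_info("wrist");im=arm.capture("wrist")[:,:,::-1];cv2.imwrite("pics/w2.png",im);pickle.dump(i,open("w2.pkl","wb"))
print(s["eef_pos"],s["ee_rot"],s["t"],s["contact_force"])
print("pred stud",proj([.522,.081,.08],i),"slot",proj(s["eef_pos"],i))
cv2.imwrite("pics/w2c.png",cv2.resize(im[75:375,120:520],(800,600),interpolation=cv2.INTER_CUBIC))
E
```

```text
[0.50771798 0.0234512  0.16774435] [ 1.31582458e-04  7.94514484e-01  6.07245186e-01 -4.63756356e-05] 5.3167 [-0.75211513  0.90079149 -0.35596991]
pred stud (np.float64(317.43313988681837), np.float64(130.60680007135653)) slot (np.float64(319.04572841355446), np.float64(257.17707521295245))
```

View pics/w2c.png

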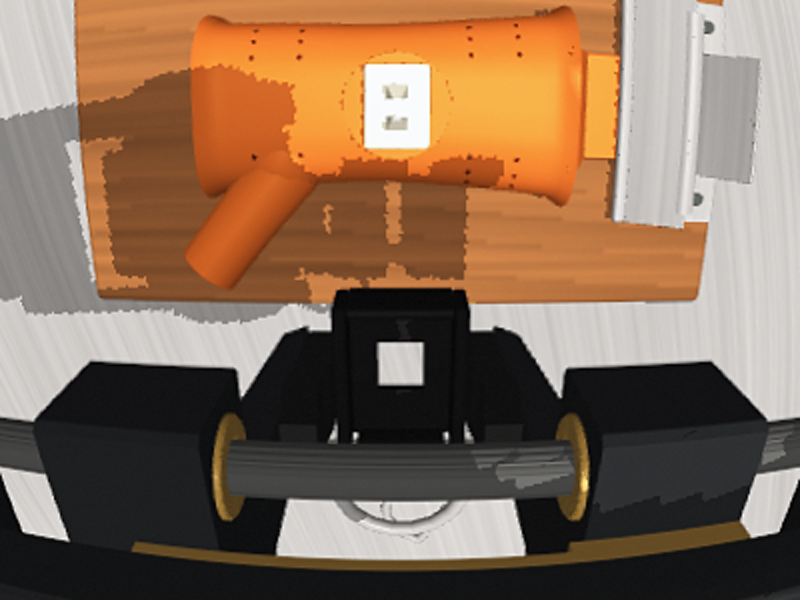

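```bash
python3 - <<'E'
from h import *
import pickle
i=pickle.load(open("w2.pkl","rb"))
P=lambda a,b,z:at("wrist",120+(a+.5)/2-.5,75+(b+.5)/2-.5,z,i)
ang=lambda d:np.degrees(np.arctan2(d[1],d[0])).round(1)
for z in(.064,.07,.076):
    c=[P(*p,z) for p in[(364,64),(430,64),(431,149),(364,148.5)]];m=np.mean(c,0)
    n=np.linalg.norm
    print(z,m.round(4),n(c[1]-c[0]).round(4),n(c[2]-c[3]).round(4),n(c[3]-c[0]).round(4),n(c[2]-c[1]).round(4),"yaw",ang(c[1]-c[0]),ang(c[2]-c[3]),ang(c[3]-c[0]),ang(c[2]-c[1]),"top",at("top",250.4,166.9,z+.0).round(4))
b=[P(*p,.015) for p in[(105,299),(697,301)]];print("board edge yaw",ang(b[1]-b[0]))
print("slot",[P(*p,.168).round(4) for p in[(400,363)]])
c=[P(*p,.168) for p in[(378,342),(423,342),(425,386),(379,385)]];print(np.mean(c,0).round(4),ang(c[2]-c[1]),ang(c[3]-c[0]),ang(c[1]-c[0]))
E
```

```text
0.064 [0.5229 0.0819 0.064 ] 0.0261 0.027 0.0341 0.0343 yaw -15.3 -15.7 -105.7 -104.2 top [0.5234 0.0837 0.064 ]
0.07 [0.523  0.0822 0.07  ] 0.0255 0.0264 0.0333 0.0335 yaw -15.3 -15.7 -105.7 -104.2 top [0.5227 0.0827 0.07  ]
0.076 [0.5231 0.0825 0.076 ] 0.0249 0.0257 0.0325 0.0327 yaw -15.3 -15.7 -105.7 -104.2 top [0.522  0.0818 0.076 ]
board edge yaw -15.5
slot [array([0.5083, 0.024 , 0.168 ])]
[0.5085 0.0236 0.168 ] -102.1 -104.9 -15.3
```

>>> drive_tool(increments=[{"tx":0.03,"ty":0.117,"tz":0,"wx":0,"wy":0,"wz":0,"gripper":1},{"tx":0.029,"ty":0.117,"tz":0,"wx":0,"wy":0,"wz":0,"gripper":1},{"tx":0,"ty":0,"tz":-0.1,"wx":0,"wy":0,"wz":0,"gripper":1},{"tx":0,"ty":0,"tz":-0.1,"wx":0,"wy":0,"wz":0,"gripper":1},{"tx":0,"ty":0,"tz":-0.04,"wx":0,"wy":0,"wz":0,"gripper":1},{"tx":0,"ty":0,"tz":0,"wx":0,"wy":0,"wz":0,"gripper":1},{"tx":0,"ty":0,"tz":0,"wx":0,"wy":0,"wz":0,"gripper":1}])

```text
t: 5.95
eef_pos: [0.5228, 0.0814, 0.1082]
ee_rot: [-0.0, 0.795, 0.607, -0.0]
contact_force: [-0.2, -0.2, -0.0]
gripper_width: 0.0326
grip_force: 40.0
```

```bash
python3 - <<'E'
from h import *
import pickle
s=arm.get_state();i=arm.camera_info("wrist");im=arm.capture("wrist")[:,:,::-1];pickle.dump(i,open("w3.pkl","wb"))
print(s["eef_pos"],s["ee_rot"],s["t"],s["contact_force"])
print("tips pred",proj([.523,.0822,.084],i),"seat",proj([.523,.0822,.07],i))
c=cv2.resize(im[205:305,245:395],(750,500),interpolation=cv2.INTER_CUBIC)
cv2.imwrite("pics/w3c.png",cv2.convertScaleAbs(c,alpha=1.3,beta=10))
E
```

```text
[0.52277216 0.0813556  0.10816875] [-9.39928772e-06  7.95014841e-01  6.06589979e-01 -2.76145693e-05] 5.95 [-0.17345595 -0.23405172 -0.02058166]
tips pred (np.float64(319.08542257192346), np.float64(237.3734886091207)) seat (np.float64(319.12964016181223), np.float64(228.6609351384843))
```

View pics/w3c.png

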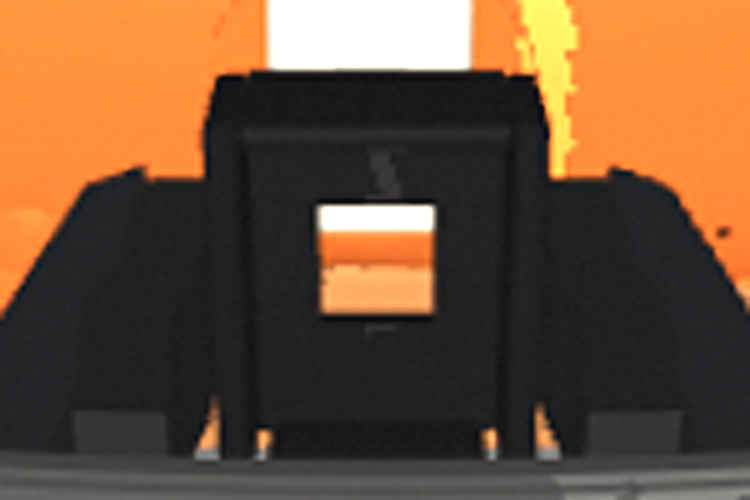

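>>> drive_tool(increments=[{"tx":-0.0024,"ty":0.0016,"tz":-0.03,"wx":0,"wy":0,"wz":0,"gripper":1},{"tx":0,"ty":0,"tz":-0.02,"wx":0,"wy":0,"wz":0,"gripper":1},{"tx":0,"ty":0,"tz":-0.014,"wx":0,"wy":0,"wz":0,"gripper":1},{"tx":0,"ty":0,"tz":-0.008,"wx":0,"wy":0,"wz":0,"gripper":1},{"tx":0,"ty":0,"tz":0,"wx":0,"wy":0,"wz":0,"gripper":1},{"tx":0,"ty":0,"tz":0,"wx":0,"wy":0,"wz":0,"gripper":1}])

```text
t: 6.5
eef_pos: [0.5219, 0.0827, 0.0898]
ee_rot: [-0.0, 0.795, 0.607, 0.0]
contact_force: [0.3, 0.2, 0.0]
gripper_width: 0.0324
grip_force: 40.0
```

>>> drive_tool(increments=[{"tx":0.0012,"ty":-0.0024,"tz":-0.004,"wx":0,"wy":0,"wz":0,"gripper":1},{"tx":0,"ty":0,"tz":-0.004,"wx":0,"wy":0,"wz":0,"gripper":1},{"tx":0,"ty":0,"tz":0,"wx":0,"wy":0,"wz":0,"gripper":1},{"tx":0,"ty":0,"tz":0,"wx":0,"wy":0,"wz":0,"gripper":1}])

```text
t: 6.83
eef_pos: [0.5221, 0.0821, 0.0877]
ee_rot: [-0.0, 0.795, 0.607, 0.0]
contact_force: [0.6, 0.3, -0.5]
gripper_width: 0.0325
grip_force: 40.0
```

>>> drive_tool(increments=[{"tx":0,"ty":0,"tz":-0.004,"wx":0,"wy":0,"wz":0,"gripper":1},{"tx":0,"ty":0,"tz":-0.004,"wx":0,"wy":0,"wz":0,"gripper":1},{"tx":0,"ty":0,"tz":0,"wx":0,"wy":0,"wz":0,"gripper":1},{"tx":0,"ty":0,"tz":0,"wx":0,"wy":0,"wz":0,"gripper":1}])

```text
t: 7.17
eef_pos: [0.5221, 0.0821, 0.0856]
ee_rot: [-0.0, 0.795, 0.607, -0.0]
contact_force: [-0.1, 0.5, -0.1]
gripper_width: 0.0322
grip_force: 40.0
```

>>> drive_tool(increments=[{"tx":0,"ty":0,"tz":-0.004,"wx":0,"wy":0,"wz":0,"gripper":1},{"tx":0,"ty":0,"tz":0,"wx":0,"wy":0,"wz":0,"gripper":1},{"tx":0,"ty":0,"tz":0,"wx":0,"wy":0,"wz":0,"gripper":1}])

```text
t: 7.42
eef_pos: [0.5221, 0.0821, 0.0846]
ee_rot: [-0.0, 0.795, 0.607, -0.0]
contact_force: [0.7, -0.8, -0.3]
gripper_width: 0.0324
grip_force: 40.0
```

>>> drive_tool(increments=[{"tx":0,"ty":0,"tz":-0.004,"wx":0,"wy":0,"wz":0,"gripper":1},{"tx":0,"ty":0,"tz":0,"wx":0,"wy":0,"wz":0,"gripper":1},{"tx":0,"ty":0,"tz":0,"wx":0,"wy":0,"wz":0,"gripper":1}])

```text
t: 7.67
eef_pos: [0.5221, 0.0821, 0.0837]
ee_rot: [-0.0, 0.795, 0.607, -0.0]
contact_force: [1.1, 0.7, -1.0]
gripper_width: 0.0326
grip_force: 40.0
```

>>> drive_tool(increments=[{"tx":0,"ty":0,"tz":-0.004,"wx":0,"wy":0,"wz":0,"gripper":1},{"tx":0,"ty":0,"tz":0,"wx":0,"wy":0,"wz":0,"gripper":1},{"tx":0,"ty":0,"tz":0,"wx":0,"wy":0,"wz":0,"gripper":1}])

```text
t: 7.92
eef_pos: [0.5221, 0.0821, 0.0827]
ee_rot: [-0.0, 0.795, 0.607, 0.0]
contact_force: [-0.2, 0.1, -0.1]
gripper_width: 0.0326
grip_force: 40.0
```

>>> drive_tool(increments=[{"tx":0,"ty":0,"tz":-0.004,"wx":0,"wy":0,"wz":0,"gripper":1},{"tx":0,"ty":0,"tz":0,"wx":0,"wy":0,"wz":0,"gripper":1},{"tx":0,"ty":0,"tz":0,"wx":0,"wy":0,"wz":0,"gripper":1}])

```text
t: 8.17
eef_pos: [0.5222, 0.0822, 0.0818]
ee_rot: [0.0, 0.795, 0.607, 0.0]
contact_force: [0.9, 1.3, 0.2]
gripper_width: 0.0326
grip_force: 40.0
```

>>> drive_tool(increments=[{"tx":0,"ty":0,"tz":-0.004,"wx":0,"wy":0,"wz":0,"gripper":1},{"tx":0,"ty":0,"tz":0,"wx":0,"wy":0,"wz":0,"gripper":1},{"tx":0,"ty":0,"tz":0,"wx":0,"wy":0,"wz":0,"gripper":1}])

```text
t: 8.42
eef_pos: [0.5223, 0.0822, 0.0808]
ee_rot: [0.0, 0.795, 0.607, 0.0]
contact_force: [1.1, 2.5, 0.9]
gripper_width: 0.0324
grip_force: 40.0
```

>>> drive_tool(increments=[{"tx":0,"ty":0,"tz":-0.004,"wx":0,"wy":0,"wz":0,"gripper":1},{"tx":0,"ty":0,"tz":0,"wx":0,"wy":0,"wz":0,"gripper":1},{"tx":0,"ty":0,"tz":0,"wx":0,"wy":0,"wz":0,"gripper":1}])

```text
t: 8.67
eef_pos: [0.5223, 0.0822, 0.0798]
ee_rot: [0.0, 0.795, 0.607, 0.0]
contact_force: [2.6, 3.2, 2.7]
gripper_width: 0.0329
grip_force: 40.0
```

>>> drive_tool(increments=[{"tx":0.0022,"ty":0.0035,"tz":0,"wx":0,"wy":0,"wz":0,"gripper":1},{"tx":0,"ty":0,"tz":0,"wx":0,"wy":0,"wz":0,"gripper":1},{"tx":0,"ty":0,"tz":0,"wx":0,"wy":0,"wz":0,"gripper":1}])

```text
t: 8.92
eef_pos: [0.5225, 0.0828, 0.0797]
ee_rot: [-0.0, 0.794, 0.607, -0.0]
contact_force: [0.5, 1.0, 2.6]
gripper_width: 0.0327
grip_force: 40.0
```

>>> drive_tool(increments=[{"tx":0.0006,"ty":0.0012,"tz":-0.004,"wx":0,"wy":0,"wz":0,"gripper":1},{"tx":0,"ty":0,"tz":0,"wx":0,"wy":0,"wz":0,"gripper":1},{"tx":0,"ty":0,"tz":0,"wx":0,"wy":0,"wz":0,"gripper":1}])

```text
t: 9.17
eef_pos: [0.523, 0.083, 0.0789]
ee_rot: [0.0, 0.795, 0.607, 0.0]
contact_force: [0.1, 0.1, 3.8]
gripper_width: 0.0325
grip_force: 40.0
```

>>> drive_tool(increments=[{"tx":0,"ty":0,"tz":-0.004,"wx":0,"wy":0,"wz":0,"gripper":1},{"tx":0,"ty":0,"tz":0,"wx":0,"wy":0,"wz":0,"gripper":1},{"tx":0,"ty":0,"tz":0,"wx":0,"wy":0,"wz":0,"gripper":1}])

```text
t: 9.42
eef_pos: [0.5232, 0.083, 0.0781]
ee_rot: [0.001, 0.795, 0.607, 0.0]
contact_force: [1.0, -1.1, 6.3]
gripper_width: 0.0326
grip_force: 40.0
```

Centred well; force is climbing as expected. I'll continue in small steps.

>>> drive_tool(increments=[{"tx":0,"ty":0,"tz":-0.004,"wx":0,"wy":0,"wz":0,"gripper":1},{"tx":0,"ty":0,"tz":0,"wx":0,"wy":0,"wz":0,"gripper":1},{"tx":0,"ty":0,"tz":0,"wx":0,"wy":0,"wz":0,"gripper":1}])

```text
t: 9.67
eef_pos: [0.5229, 0.083, 0.0768]
ee_rot: [0.0, 0.795, 0.607, 0.0]
contact_force: [1.3, 0.5, 1.0]
gripper_width: 0.0324
grip_force: 40.0
```

>>> drive_tool(increments=[{"tx":0,"ty":0,"tz":-0.003,"wx":0,"wy":0,"wz":0,"gripper":1},{"tx":0,"ty":0,"tz":0,"wx":0,"wy":0,"wz":0,"gripper":1},{"tx":0,"ty":0,"tz":0,"wx":0,"wy":0,"wz":0,"gripper":1}])

```text
t: 9.92
eef_pos: [0.5227, 0.0831, 0.0757]
ee_rot: [-0.0, 0.795, 0.607, -0.0]
contact_force: [1.6, -0.2, 0.5]
gripper_width: 0.0324
grip_force: 40.0
```

Peak passed (about 0.0775), so the seat should be around 0.072. Continuing down gently.

>>> drive_tool(increments=[{"tx":0,"ty":0,"tz":-0.004,"wx":0,"wy":0,"wz":0,"gripper":1},{"tx":0,"ty":0,"tz":0,"wx":0,"wy":0,"wz":0,"gripper":1},{"tx":0,"ty":0,"tz":0,"wx":0,"wy":0,"wz":0,"gripper":1}])

```text
t: 10.17
eef_pos: [0.5221, 0.0833, 0.0741]
ee_rot: [-0.001, 0.795, 0.607, -0.001]
contact_force: [0.5, -0.9, -8.1]
gripper_width: 0.0326
grip_force: 40.0
```

>>> drive_tool(increments=[{"tx":0,"ty":0,"tz":-0.003,"wx":0,"wy":0,"wz":0,"gripper":1},{"tx":0,"ty":0,"tz":0,"wx":0,"wy":0,"wz":0,"gripper":1},{"tx":0,"ty":0,"tz":0,"wx":0,"wy":0,"wz":0,"gripper":1}])

```text
t: 10.42
eef_pos: [0.5221, 0.0833, 0.0736]
ee_rot: [-0.001, 0.795, 0.607, -0.001]
contact_force: [-1.7, -0.3, -6.0]
gripper_width: 0.0326
grip_force: 40.0
```

>>> drive_tool(increments=[{"tx":0,"ty":0,"tz":-0.002,"wx":0,"wy":0,"wz":0,"gripper":1},{"tx":0,"ty":0,"tz":0,"wx":0,"wy":0,"wz":0,"gripper":1},{"tx":0,"ty":0,"tz":0,"wx":0,"wy":0,"wz":0,"gripper":1}])

```text
t: 10.67
eef_pos: [0.5224, 0.0833, 0.0735]
ee_rot: [-0.0, 0.795, 0.607, -0.0]
contact_force: [-3.4, -0.8, -4.0]
gripper_width: 0.0327
grip_force: 40.0
```

The tug has come and the buckle is being drawn down. A little further until the force turns positive at the seat.

>>> drive_tool(increments=[{"tx":0,"ty":0,"tz":-0.003,"wx":0,"wy":0,"wz":0,"gripper":1},{"tx":0,"ty":0,"tz":0,"wx":0,"wy":0,"wz":0,"gripper":1},{"tx":0,"ty":0,"tz":0,"wx":0,"wy":0,"wz":0,"gripper":1}])

```text
t: 10.92
eef_pos: [0.523, 0.0832, 0.0731]
ee_rot: [0.0, 0.795, 0.607, 0.0]
contact_force: [-2.9, -1.0, -0.7]
gripper_width: 0.0326
grip_force: 40.0
```

>>> drive_tool(increments=[{"tx":0,"ty":0,"tz":-0.002,"wx":0,"wy":0,"wz":0,"gripper":1},{"tx":0,"ty":0,"tz":0,"wx":0,"wy":0,"wz":0,"gripper":1},{"tx":0,"ty":0,"tz":0,"wx":0,"wy":0,"wz":0,"gripper":1}])

```text
t: 11.17
eef_pos: [0.5232, 0.0831, 0.0728]
ee_rot: [0.0, 0.795, 0.607, 0.0]
contact_force: [-1.7, -1.9, 0.9]
gripper_width: 0.0325
grip_force: 40.0
```

>>> drive_tool(increments=[{"tx":0,"ty":0,"tz":-0.003,"wx":0,"wy":0,"wz":0,"gripper":1},{"tx":0,"ty":0,"tz":0,"wx":0,"wy":0,"wz":0,"gripper":1},{"tx":0,"ty":0,"tz":0,"wx":0,"wy":0,"wz":0,"gripper":1}])

```text
t: 11.42
eef_pos: [0.5233, 0.0832, 0.0727]
ee_rot: [0.001, 0.795, 0.607, 0.0]
contact_force: [-3.3, -1.6, 7.3]
gripper_width: 0.0327
grip_force: 40.0
```

Hard seat met (7 N). Easing off and letting go.

>>> drive_tool(increments=[{"tx":-0.003,"ty":-0.0015,"tz":0.003,"wx":0,"wy":0,"wz":0,"gripper":1},{"tx":0,"ty":0,"tz":0,"wx":0,"wy":0,"wz":0,"gripper":1},{"tx":0,"ty":0,"tz":0,"wx":0,"wy":0,"wz":0,"gripper":0.4},{"tx":0,"ty":0,"tz":0,"wx":0,"wy":0,"wz":0,"gripper":0.4},{"tx":0,"ty":0,"tz":0,"wx":0,"wy":0,"wz":0,"gripper":0.4},{"tx":0,"ty":0,"tz":0,"wx":0,"wy":0,"wz":0,"gripper":0.4},{"tx":0,"ty":0,"tz":0,"wx":0,"wy":0,"wz":0,"gripper":0.4}], grip_force=10)

```text
t: 12.0
eef_pos: [0.522, 0.0829, 0.0724]
ee_rot: [-0.0, 0.795, 0.607, -0.0]
contact_force: [0.2, 0.9, 0.1]
gripper_width: 0.0531
grip_force: 0.0
```

>>> drive_tool(increments=[{"tx":0,"ty":0,"tz":0.04,"wx":0,"wy":0,"wz":0,"gripper":0.4},{"tx":0,"ty":0,"tz":0.1,"wx":0,"wy":0,"wz":0,"gripper":0.4},{"tx":0,"ty":0,"tz":0.12,"wx":0,"wy":0,"wz":0,"gripper":0.4},{"tx":0,"ty":0,"tz":0.12,"wx":0,"wy":0,"wz":0,"gripper":0.4},{"tx":0,"ty":0,"tz":0,"wx":0,"wy":0,"wz":0,"gripper":0.4},{"tx":0,"ty":0,"tz":0,"wx":0,"wy":0,"wz":0,"gripper":0.4}])

```text
t: 12.5
eef_pos: [0.5226, 0.0829, 0.1692]
ee_rot: [0.001, 0.795, 0.607, 0.001]
contact_force: [1.1, -0.8, -0.4]
gripper_width: 0.0528
grip_force: 0.0
```

```bash
python3 - <<'E'
from h import *
i=arm.camera_info("wrist");im=arm.capture("wrist")[:,:,::-1]
u,v=proj([.523,.083,.075],i);print(u,v)
u,v=int(u),int(v);c=im[max(v-60,0):v+60,u-75:u+75]
cv2.imwrite("pics/w4c.png",cv2.convertScaleAbs(cv2.resize(c,None,fx=5,fy=5,interpolation=cv2.INTER_CUBIC),alpha=1.4,beta=15))
E
```

```text
319.2814597703899 203.81867782858802
```

View pics/w4c.png

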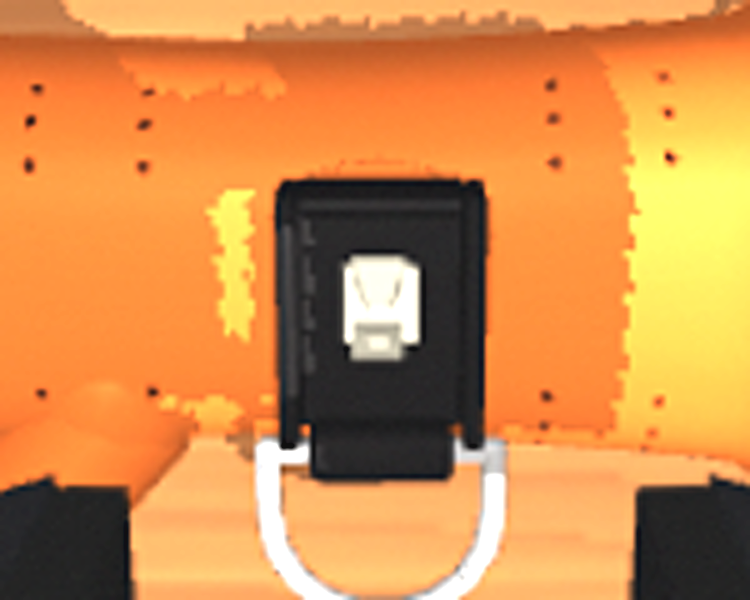

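The picture shows the buckle level and square on the stud. Both prongs stand through the slot at about (380,305), their barbs are over the floor, and the ring points to the thumb side. The fingers are clear.

```bash
python3 -c "
from rig import arm
print(arm.job_done())"
```

```text
the job is handed in; nothing more can be done
None
```

The farthest buckle is pressed home on the stud: I felt the click, stopped at about 7 N, let go with its ring to the thumb side, and handed the job in at about 12.5 s; no verdict came back.

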